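# Line up the clay beakers by height

## Task

Line up the four clay beakers on the ware board in order of height, the tallest next to the big jug and the shortest next to the white glaze jar, one standing upright in the middle of each plaster disc. Do not knock any beaker over, and leave the jug and the jar where they stand.

Things in the scene. Friction and masses are not known exactly. Their poses are not given: they have to be found in the camera images.
- tallest (a point): The tallest of the four loose, empty terracotta beakers: a straight round cup, open at the top, 120 mm high, 54 mm outside diameter (its lowest 6 mm taper in by 3 mm), wall 4 mm. The point is on its axis half-way up, 60 mm above its underside; z points up through the mouth. It starts upright on the table, between the robot and the ware board.
- second (a point): The second tallest of the four loose, empty terracotta beakers: a straight round cup, open at the top, 100 mm high, 50 mm outside diameter (its lowest 6 mm taper in by 3 mm), wall 4 mm. The point is on its axis half-way up, 50 mm above its underside; z points up through the mouth. It starts upright on the table, between the robot and the ware board.
- third (a point): The third tallest of the four loose, empty terracotta beakers: a straight round cup, open at the top, 80 mm high, 46 mm outside diameter (its lowest 6 mm taper in by 3 mm), wall 4 mm. The point is on its axis half-way up, 40 mm above its underside; z points up through the mouth. It starts upright on the table, between the robot and the ware board.
- shortest (a point): The shortest of the four loose, empty terracotta beakers: a straight round cup, open at the top, 60 mm high, 42 mm outside diameter (its lowest 6 mm taper in by 3 mm), wall 4 mm. The point is on its axis half-way up, 30 mm above its underside; z points up through the mouth. It starts upright on the table, between the robot and the ware board.
- disc1: Fixed pale plaster disc, 78 mm in diameter and 4 mm thick, number 1 of 4 in a row about 90 mm apart, counted from the robot's left. The discs lie on a dark wooden ware board (fixed, 120 x 390 x 15 mm). Origin at the centre of the disc's underside, on the board 15 mm above the table; the disc's top is 4 mm higher, 19 mm above the table. z up.
- disc2: Fixed pale plaster disc, 78 mm in diameter and 4 mm thick, number 2 of 4 in a row about 90 mm apart, counted from the robot's left. The discs lie on a dark wooden ware board (fixed, 120 x 390 x 15 mm). Origin at the centre of the disc's underside, on the board 15 mm above the table; the disc's top is 4 mm higher, 19 mm above the table. z up.
- disc3: Fixed pale plaster disc, 78 mm in diameter and 4 mm thick, number 3 of 4 in a row about 90 mm apart, counted from the robot's left. The discs lie on a dark wooden ware board (fixed, 120 x 390 x 15 mm). Origin at the centre of the disc's underside, on the board 15 mm above the table; the disc's top is 4 mm higher, 19 mm above the table. z up.
- disc4: Fixed pale plaster disc, 78 mm in diameter and 4 mm thick, number 4 of 4 in a row about 90 mm apart, counted from the robot's left. The discs lie on a dark wooden ware board (fixed, 120 x 390 x 15 mm). Origin at the centre of the disc's underside, on the board 15 mm above the table; the disc's top is 4 mm higher, 19 mm above the table. z up.
- jug: Bystander: big terracotta jug, 135 mm high, 94 mm in diameter at its belly, with a side handle that points roughly away from the robot and reaches 70 mm from its axis. It stands loose on the table beyond one end of the row of discs, either end, about 120 mm from the centre of the end disc. Origin at the centre of its underside.
- jar: Bystander: white lidded glaze jar, 85 mm high, 68 mm in diameter, loose on the table beyond the other end of the row, about 120 mm from the centre of the end disc. Origin at the centre of its underside.
There are look-alikes about, which are no part of the job. Leave any yellow look-alike of the part that bears shortest alone.

How it is judged:
By the outcome, as a careful person would: the job done as asked, in the order asked, and still so for the second after the job is handed in, with the robot touching nothing.
It also fails if it takes over 106 s, if anything falls off the work surface, if the arm or the gripper's body presses on something with over 40 N, if the wrist force passes 120 N, or if a joint passes its speed limit or range.

## Robot

A 7-joint arm with a two-finger parallel gripper is mounted at the origin on the work surface. World frame = base frame: x ahead of the robot, y to its left, z up, the work surface at z = 0. Lengths are in m, angles in rad, forces in N, time in s.
With the tool pointing down it reaches from about 0.4 to 0.85 m from the base axis. Payload 10.4 kg.
Tool frame: the origin (TCP) lies on the centre line of the jaws, within the pads' length; the fingertips stand 8 mm ahead of it and the grasp point (between the pads) lies 11 mm behind it; z points along the fingers, y is the direction in which the jaws open and shut (so a half turn about z gives the same grasp; the last joint's range is limited). The gripper opens to 85 mm and grips with 20 to 120 N. Pads are 22 mm wide; open, the fingers measure 114 mm over their backs; the gripper's body (76 mm by 85 mm) begins 54 mm behind the grasp point. The pads swing forward as they close: fully open they stand 13 mm farther back than shut.
Start: joints at [-1.234, 0.332, -0.065, 1.46, 0.022, 1.35, -0.088], TCP at [0.22, 0.585, 0.211] pointing down, gripper open.
Joint ranges: [-2.6, 2.6], [-0.5, 2.12], [-1.47, 1.34], [0.16, 2.42], [-1.27, 4.41], [0.06, 2.06], [-2.6, 2.6]. Speed limits (rad/s): [2.22, 2.22, 2.79, 2.79, 3.14, 3.14, 3.14].

## Interface

Orientations are given as a unit quaternion [x, y, z, w].
In Python, from workcell import manip gives the robot as it stands.
- The arm moves only by the tool arm_command, never from a script. Its argument "targets" is text: rows parted by semicolons, each of 6 numbers parted by spaces: the shift along the tool's x, y, z in mm, then the turn, a rotation vector about the tool's x, y, z in rad. A call has 1 to 5 rows; each row shifts and turns the commanded pose from where the row before left it, along the tool's axes as they then stand; what a row does not reach is not made up. A row lasts 1/8 s, in which the tool goes at most 62.5 mm and 10.7 degrees, less where a joint would pass 70% of its speed; a pose out of reach is approached as far as the arm can. A call is refused whole if a number of a shift passes 62.5 or a number of a turn 0.188, either way. A call with a gripper value outside its range is refused whole. "grip" is the finger opening in mm, from 0 to 85.4, set as the call begins (left out, the last holds). The fingers move at their own pace and stop on an object; "squeeze" is the grip in N (left out, the last holds). Time passes only in rows, so rows that do not move let the fingers close. It gives the time, the measured TCP pose, the force and the opening at its end, in the units of the state.
- manip.get_obs(): the state, without advancing time (a new reading comes with each control period).
- manip.camera(name): name is "scene" or "top"; returns a dict with "frame" (400x640x3 uint8, red, green, blue), "vertical_fov" (degrees; the focal length in pixels is half the picture's height over the tangent of half this angle, whatever the lens; pixels are square), "cx", "cy" (the principal point, pixels), "rvec" (rotation vector, rad) and "tvec" (3), from world to camera coordinates, as OpenCV has them. Camera axes: x right, y down, z forward; pixel columns grow to the right and rows downward; lengths in m; the calibration is good to about 2 mm. A picture is of the moment at which its call begins. There is no depth.
- manip.hand_in(): hands the job in, once; it reports no verdict.
Trained networks look in a picture, given as the dict that the camera call returned (one of the last four; its "shot" number tells which), for a name from the list of things; names that differ only in an ending like _2 or _b are one class to them, and where a whole thing is asked for, a point or a joint stands for the part that bears it (a point fixed in the world has none). Each returns a list of dicts, best first, with "p" (0 to 1); they miss things now and then, are a little off and sometimes report something else, mostly with a low value. They report only what shows in the picture. A call takes as long as a camera call. They do not tell look-alikes from the thing itself.
- manip.search_frame(picture, name): "xyz" ([x, y, z] in m, in the coordinates of the camera as it stood for that picture, good to about 4 mm: the middle of the surface that is visible of it).
The state is a dict: "clock": time; "joint_pos": joint angles; "joint_velocities": joint speeds; "tau": joint torques, N m; "position": TCP position; "ee_rot": TCP orientation; "ft_force": force on the tool from outside, world axes, zero at the start; "torque": the same for the moment, N m; "grip_width": opening from 0.0 (shut) to 1.0 (fully open).
Only numpy, scipy, OpenCV 4.12 (cv2) and the standard library are available. Lean on these libraries where they do the work, as an engineer would, in place of code of your own. Each camera call takes 0.05 s, during which the arm holds its last target.

## Working session

There is one attempt and no reset: what is moved stays moved. The work goes in short steps, Python scripts to look and compute and a tool call to move; the robot and the scene stay as the last step left them, time stands still between calls to the robot, and variables do not carry over. Pictures are saved under pics/ and viewed, and the job is handed in when it is done.

Besides the shell and the picture viewer there is one more tool, called after ">>>" as a command line: name --argument value ..., lists and objects as JSON in quotes. arm_command: Moves the arm, as the interface text tells. Its arguments: {"type":"object","properties":{"targets":{"type":"string"},"grip":{"type":"number"},"squeeze":{"type":"number"}},"required":["targets"]}

```bash
mkdir -p pics; ls; python3 - <<'E'
from workcell import manip
import cv2,numpy as np
print(manip.get_obs())
for n in ("scene","top"):
    c=manip.camera(n)
    cv2.imwrite(f"pics/{n}0.png",c["frame"][:,:,::-1])
    R=cv2.Rodrigues(np.array(c["rvec"]))[0];t=np.array(c["tvec"])
    print(n,c["vertical_fov"],c["cx"],c["cy"],[k for k in c], "cam at",-R.T@t)
    for nm in ("tallest","second","third","shortest","disc1","disc2","disc3","disc4","jug","jar"):
        for d in manip.search_frame(c,nm)[:5]:
            print(n,nm,round(d["p"],2),np.round(R.T@(np.array(d["xyz"])-t),4))
E
```

```text
pics
{'clock': 0.0, 'joint_pos': array([-1.23359055,  0.3328413 , -0.0646752 ,  1.46095575,  0.0216265 ,
        1.3499145 , -0.08849123]), 'joint_velocities': array([-0.00055295,  0.00189812, -0.00068474, -0.00106256,  0.00031868,
        0.00019073,  0.00037643]), 'tau': array([ 2.23440488e-04, -6.25434566e+01,  4.93224571e-02, -3.91621721e+01,
        1.61947135e-02,  9.69738874e-03, -2.29200202e-05]), 'position': array([0.21994216, 0.58457994, 0.21062811]), 'ee_rot': array([ 1.78927866e-01,  9.83861938e-01, -7.07302249e-04, -7.68396300e-05]), 'ft_force': array([-0.37551583, -0.03617904, -0.92335239]), 'torque': array([0.00816297, 0.0283568 , 0.03806055]), 'grip_width': 1.0016042341732672}
scene 45.023939828018904 305.53193048716344 202.59518080824543 ['frame', 'vertical_fov', 'cx', 'cy', 'rvec', 'tvec', 'shot'] cam at [ 0.80958715 -0.47294989  0.80208376]
scene tallest 0.93 [ 0.481  -0.0689  0.0847]
scene second 0.67 [0.444  0.1862 0.0743]
scene third 0.64 [0.4947 0.0531 0.0593]
scene shortest 0.93 [ 0.4406 -0.2783  0.0379]
scene shortest 0.7 [ 0.3838 -0.1978  0.0396]
scene short
[... 1648 characters left out ...]
sc1 0.93 [0.6253 0.0039 0.0205]
top disc1 0.87 [ 0.6167 -0.085   0.0201]
top disc1 0.76 [0.6253 0.0964 0.0192]
top disc1 0.72 [ 0.6112 -0.1835  0.0182]
top disc2 0.93 [0.6253 0.0039 0.0205]
top disc2 0.87 [ 0.6167 -0.085   0.0201]
top disc2 0.76 [0.6253 0.0964 0.0192]
top disc2 0.72 [ 0.6112 -0.1835  0.0182]
top disc3 0.93 [0.6253 0.0039 0.0205]
top disc3 0.87 [ 0.6167 -0.085   0.0201]
top disc3 0.76 [0.6253 0.0964 0.0192]
top disc3 0.72 [ 0.6112 -0.1835  0.0182]
top disc4 0.93 [0.6253 0.0039 0.0205]
top disc4 0.87 [ 0.6167 -0.085   0.0201]
top disc4 0.76 [0.6253 0.0964 0.0192]
top disc4 0.72 [ 0.6112 -0.1835  0.0182]
top jug 0.75 [0.6672 0.2015 0.0977]
top jar 0.73 [ 0.6171 -0.2949  0.0843]
```

View pics/scene0.png

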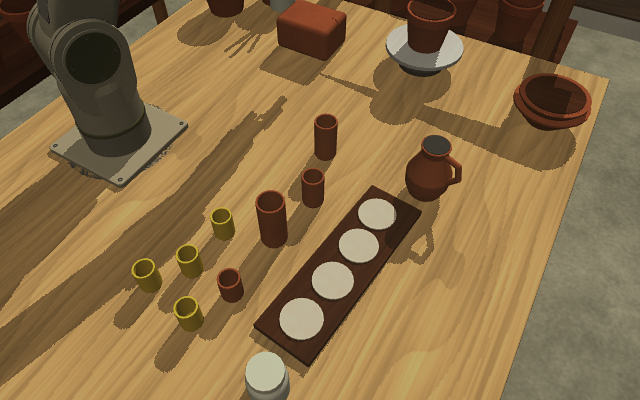

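View pics/top0.png

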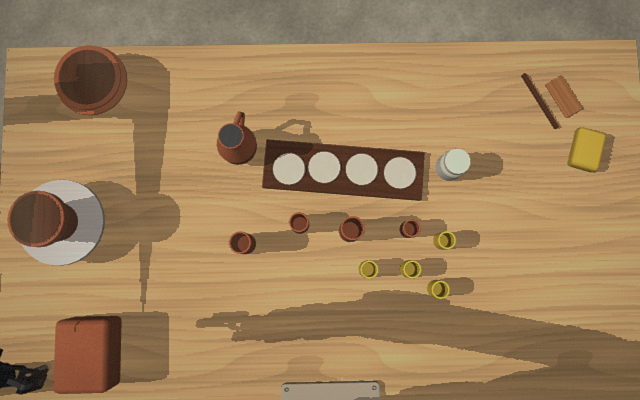

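The top view shows the jug at pixel (237,145), left of disc1 at (289,168), and the white jar at (455,163). The red beakers are:
- second: (242,243)
- third: (299,223)
- tallest: (350,229)
- shortest: (410,229)

The four yellow cups are look-alikes. The order is therefore tallest to disc1 through shortest to disc4. Next I'll refine the positions with silhouettes.

```bash
cat > h.py <<'E'
from workcell import manip
import cv2,numpy as np
from scipy.optimize import minimize
def cam(n):
    c=manip.camera(n);h=c["frame"].shape[0]
    f=h/2/np.tan(np.radians(c["vertical_fov"]/2))
    c["K"]=np.array([[f,0,c["cx"]],[0,f,c["cy"]],[0,0,1.]]);return c
def proj(c,P): return cv2.projectPoints(np.asarray(P,float).reshape(-1,1,3),np.array(c["rvec"]),np.array(c["tvec"]),c["K"],None)[0].reshape(-1,2)
A=np.linspace(0,2*np.pi,60)
def circ(x,y,z,r): return np.c_[x+r*np.cos(A),y+r*np.sin(A),0*A+z]
def mask(c,kind):
    h=cv2.cvtColor(c["frame"],cv2.COLOR_RGB2HSV).astype(int);f=c["frame"].astype(int)
    if kind=="red": m=((h[...,0]<10)|(h[...,0]>172))&(h[...,1]>110)
    else: m=(f.min(2)>125)&(h[...,1]<90)
    return m.astype(np.uint8)
S=4
def iou(c,m4,hull,box):
    x0,y0,x1,y1=box
    im=np.zeros(((y1-y0)*S,(x1-x0)*S),np.uint8)
    cv2.fillConvexPoly(im,np.round((cv2.convexHull(hull.astype(np.float32)).reshape(-1,2)+.5-[x0,y0])*S*16).astype(np.int32),1,shift=4)
    return (im&m4).sum()/max(1,(im|m4).sum())
def fit(c,kind,x,y,circs,pad=.03):
    """circs: list (z,r)"""
    H=lambda p:np.vstack([proj(c,circ(p[0],p[1],z,r)) for z,r in circs])
    b=np.vstack([proj(c,circ(x,y,z,r+pad/2)) for z,r in circs])
    x0,y0=np.floor(b.min(0)).astype(int);x1,y1=np.ceil(b.max(0)).astype(int)
    x0,y0=max(x0,0),max(y0,0);x1,y1=min(x1,640),min(y1,400)
    m=mask(c,kind)[y0:y1,x0:x1]
    m=cv2.morphologyEx(m,cv2.MORPH_CLOSE,np.ones((3,3),np.uint8))
    n,l,st,_=cv2.connectedComponentsWithStats(m)
    m=(l==1+np.argmax(st[1:,4])).astype(np.uint8)
    cs,_=cv2.findContours(m,cv2.RETR_EXTERNAL,cv2.CHAIN_APPROX_NONE);cv2.drawContours(m,cs,-1,1,-1)
    m4=cv2.resize(m,None,fx=S,fy=S,interpolation=cv2.INTER_NEAREST)
    g=lambda p:-iou(c,m4,H(p),(x0,y0,x1,y1))
    r=minimize(g,[x,y],method="Nelder-Mead",options=dict(initial_simplex=[[x-.01,y-.01],[x+.012,y],[x,y+.012]],xatol=1e-4))
    return r.x,-r.fun
D=dict(tallest=(.12,.027),second=(.1,.025),third=(.08,.023),shortest=(.06,.021))
def beaker(c,n,x,y,z0=0):
    h,r=D[n];return fit(c,"red",x,y,[(z0,r-.003),(z0+.006,r),(z0+h,r)])
def disc(c,x,y): return fit(c,"white",x,y,[(.019,.039),(.015,.039)])
E
python3 - <<'E'
from h import *
for n in ("scene","top"):
    c=cam(n)
    for k,x,y in (("tallest",.465,-.065),("second",.435,.195),("third",.485,.06),("shortest",.46,-.205)):
        print(n,k,*beaker(c,k,x,y))
    for k,x,y in ((1,.626,.095),(2,.626,.002),(3,.619,-.086),(4,.609,-.18)):
        print(n,k,*disc(c,x,y))
E
```

```text
scene tallest [0.41648903 0.01358827] 0.6606913114332276
scene second [0.3978425 0.2819203] 0.07883658629927287
scene third [0.45583641 0.11899131] 0.11258278145695365
scene shortest [ 0.44881079 -0.17661607] 0.15799043062200957
scene 1 [0.62290729 0.09406472] 0.8722645992247092
scene 2 [0.62512652 0.00781893] 0.9013484740951029
scene 3 [ 0.61854475 -0.08423643] 0.911214069591528
scene 4 [ 0.60859971 -0.17735348] 0.9202668619314945
top tallest [ 0.47066676 -0.0559226 ] 0.8694047069681587
top second [0.44352436 0.19406703] 0.8468612064737616
top third [0.4886224  0.06395757] 0.847682119205298
top shortest [ 0.47318503 -0.19902878] 0.8155432499522628
top 1 [0.62458738 0.08981169] 0.9185343838445651
top 2 [0.62695409 0.00354479] 0.9400691509796388
top 3 [ 0.62057831 -0.08819933] 0.9447560507107184
top 4 [ 0.61018194 -0.1810051 ] 0.940915012644647
```

```bash
python3 - <<'E'
from h import *
c=cam("scene")
h=cv2.cvtColor(c["frame"],cv2.COLOR_RGB2HSV)
for p in ((270,215),(270,240),(325,140),(313,190),(230,290),(300,130),(350,180),(280,240),(250,250),(300,230)): print(p,h[p[1],p[0]],c["frame"][p[1],p[0]])
m=mask(c,"red")
v=c["frame"][100:380,100:450,::-1].copy(); v[m[100:380,100:450]>0]=(255,0,255)
cv2.imwrite("pics/m1.png",np.hstack([cv2.resize(v,None,fx=2,fy=2)]))
E
```

```text
(270, 215) [ 10 168  70] [70 40 24]
(270, 240) [ 11 175  70] [70 39 22]
(325, 140) [ 11 166  69] [69 40 24]
(313, 190) [ 11 174  69] [69 39 22]
(230, 290) [ 11 169  65] [65 38 22]
(300, 130) [ 18 137 179] [179 140  83]
(350, 180) [ 18 135 189] [189 149  89]
(280, 240) [ 11 170  63] [63 36 21]
(250, 250) [ 18 137 169] [169 132  78]
(300, 230) [ 17 139 114] [114  88  52]
```

View pics/m1.png

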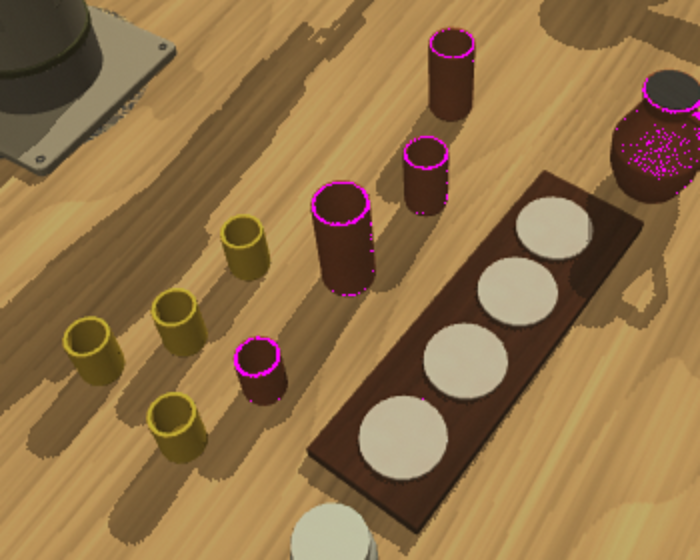

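```bash
sed -i 's/\[...,0\]<10)/[...,0]<14)/; s/f.min(2)>125)/f.min(2)>58)/' h.py
python3 - <<'E'
from h import *
for n in ("scene","top"):
    c=cam(n);v=c["frame"][:,:,::-1].copy()
    for k,x,y in (("tallest",.465,-.06),("second",.437,.195),("third",.485,.062),("shortest",.47,-.201)):
        p,s=beaker(c,k,x,y);print(n,k,p.round(4),round(s,3))
        for z,r in((0,D[k][1]),(D[k][0],D[k][1])): cv2.polylines(v,[proj(c,circ(*p,z,r)).round().astype(int)],True,(0,255,0))
    for k,x,y in ((1,.626,.095),(2,.626,.002),(3,.619,-.086),(4,.609,-.18)):
        p,s=disc(c,x,y);print(n,k,p.round(4),round(s,3))
        cv2.polylines(v,[proj(c,circ(*p,.019,.039)).round().astype(int)],True,(0,0,255))
    b=v[120:300,220:480] if n=="top" else v[100:360,130:430]
    cv2.imwrite(f"pics/{n}1.png",cv2.resize(b,None,fx=2,fy=2))
E
```

```text
scene tallest [ 0.4702 -0.0538] 0.957
scene second [0.443  0.1981] 0.943
scene third [0.488  0.0669] 0.949
scene shortest [ 0.4718 -0.1951] 0.934
scene 1 [0.6235 0.0925] 0.93
scene 2 [0.626  0.0059] 0.939
scene 3 [ 0.6198 -0.0856] 0.944
scene 4 [ 0.6093 -0.1781] 0.95
top tallest [ 0.471  -0.0565] 0.959
top second [0.4438 0.1952] 0.94
top third [0.4892 0.0642] 0.948
top shortest [ 0.4727 -0.1991] 0.917
top 1 [0.624  0.0891] 0.97
top 2 [0.627  0.0032] 0.963
top 3 [ 0.6205 -0.0883] 0.961
top 4 [ 0.61   -0.1812] 0.967
```

View pics/top1.png

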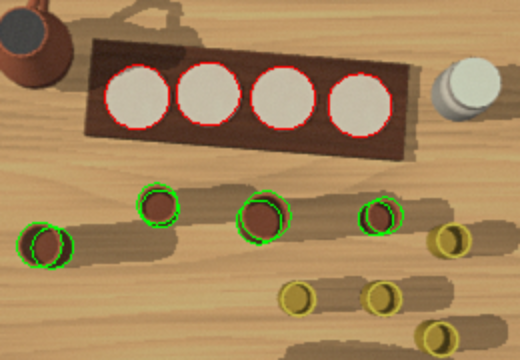

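View pics/scene1.png

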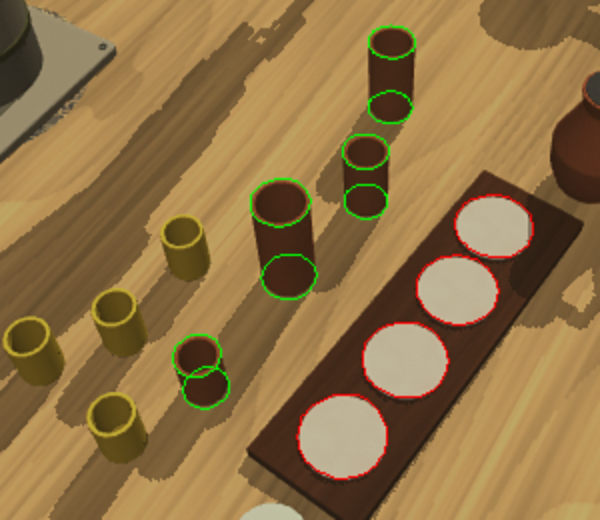

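Both cameras agree to within about 4 mm. I'll turn the jaws along world x first, so tool x = world +y, tool y = world +x and tool z = down.

>>> arm_command --targets "0 0 0 0 0 0.18;0 0 0 0 0 0.18;0 0 0 0 0 0.18;0 0 0 0 0 0.18;0 0 0 0 0 0.18" --grip 80 --squeeze 30

```text
clock: 1.98
position: [0.22, 0.585, 0.2115]
ee_rot: [0.591, 0.806, 0.0, -0.0]
ft_force: [0.1, 0.3, 0.2]
grip_width: 0.933
```

>>> arm_command --targets "0 0 0 0 0 0.16;0 0 0 0 0 0.151;0 0 0 0 0 0"

```text
clock: 2.35
position: [0.22, 0.5851, 0.2115]
ee_rot: [0.707, 0.708, 0.0, 0.0]
ft_force: [-0.2, 0.5, 0.1]
grip_width: 0.936
```

>>> arm_command --targets "-30 17 0 0 0 0;-40 23 0 0 0 0;-40 23 0 0 0 0;-40 23 0 0 0 0;-40 23 0 0 0 0"

```text
clock: 2.98
position: [0.3297, 0.3936, 0.2116]
ee_rot: [0.706, 0.709, 0.0, -0.0]
ft_force: [0.9, -0.2, 0.1]
grip_width: 0.937
```

>>> arm_command --targets "-40 23 0 0 0 0;-40 23 0 0 0 0;-40 23 0 0 0 0;-40 23 0 0 0 0;-30 17 0 0 0 0"

```text
clock: 3.6
position: [0.439, 0.2031, 0.2117]
ee_rot: [0.706, 0.708, 0.0, 0.0]
ft_force: [-0.6, 1.0, 0.1]
grip_width: 0.939
```

>>> arm_command --targets "-8 5 0 0 0 0;0 0 0 0 0 0"

```text
clock: 3.85
position: [0.443, 0.1972, 0.2115]
ee_rot: [0.707, 0.708, 0.0, -0.0]
ft_force: [0.6, 0.4, -0.6]
grip_width: 0.939
```

```bash
python3 - <<'E'
from h import *
a=[]
for n in ("scene","top"):
    c=cam(n);f=c["frame"][:,:,::-1]
    a.append(cv2.resize(f[40:260,200:460] if n=="scene" else f[100:320,130:390],None,fx=1.5,fy=1.5))
cv2.imwrite("pics/a2.png",np.hstack(a))
E
```

```text
(no output)
```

View pics/a2.png

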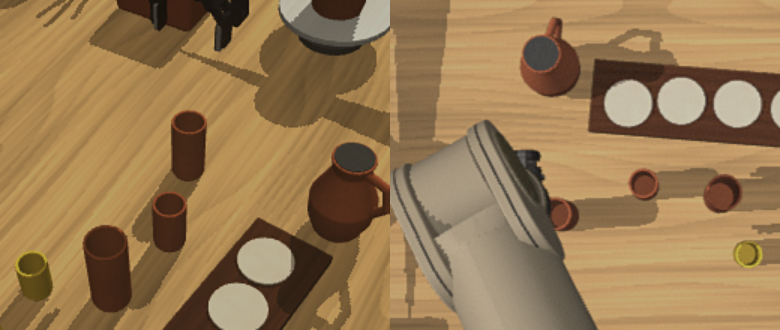

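The scene view shows the fingertips at about (305,57) and (347,72), centred above the second beaker's rim at (325,120). I'll descend.

>>> arm_command --targets "0 0 35 0 0 0;0 0 40 0 0 0;0 0 35 0 0 0;0 0 30 0 0 0;0 0 18 0 0 0"

```text
clock: 4.58
position: [0.4417, 0.198, 0.0518]
ee_rot: [0.706, 0.708, -0.001, -0.0]
ft_force: [0.5, -0.5, 0.6]
grip_width: 0.936
```

>>> arm_command --targets "0 0 0 0 0 0;0 0 0 0 0 0;0 0 0 0 0 0;0 0 0 0 0 0;0 0 0 0 0 0" --grip 40

```text
clock: 5.2
position: [0.4435, 0.1975, 0.0541]
ee_rot: [0.707, 0.707, 0.001, -0.0]
ft_force: [0.1, 0.6, 6.3]
grip_width: 0.57
```

>>> arm_command --targets "0 0 -10 0 0 0;0 0 -30 0 0 0;0 0 -40 0 0 0;0 0 -40 0 0 0;0 0 -10 0 0 0"

```text
clock: 5.82
position: [0.444, 0.1973, 0.186]
ee_rot: [0.707, 0.707, 0.002, 0.0]
ft_force: [-0.5, 0.4, -2.8]
grip_width: 0.569
```

>>> arm_command --targets "-20 20 0 0 0 0;-35 33 0 0 0 0;-40 37 0 0 0 0;-40 37 0 0 0 0;-38 36 0 0 0 0"

```text
clock: 6.45
position: [0.6065, 0.0225, 0.1824]
ee_rot: [0.707, 0.707, -0.001, -0.0]
ft_force: [1.4, -0.7, -2.2]
grip_width: 0.569
```

>>> arm_command --targets "-20 20 0 0 0 0;0 0 0 0 0 0;0 0 0 0 0 0"

```text
clock: 6.82
position: [0.6253, 0.0046, 0.1825]
ee_rot: [0.707, 0.707, -0.001, -0.001]
ft_force: [-0.3, -0.6, -2.4]
grip_width: 0.57
```

```bash
python3 - <<'E'
from h import *
a=[]
for n in ("scene","top"):
    c=cam(n);f=c["frame"][:,:,::-1]
    a.append(cv2.resize(f[40:300,200:460] ,None,fx=1.5,fy=1.5))
cv2.imwrite("pics/a3.png",np.hstack(a))
o=manip.get_obs();print(o["position"],o["ft_force"],o["grip_width"])
E
```

```text
[0.62541059 0.00523113 0.18306444] [-0.34535067  0.36772884 -1.92360205] 0.5676846562840526
```

View pics/a3.png

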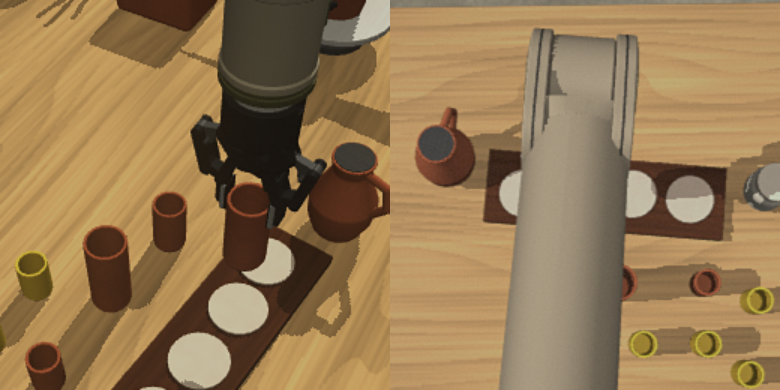

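>>> arm_command --targets "0 0 30 0 0 0;0 1 35 0 0 0;0 0 25 0 0 0;0 0 10 0 0 0;0 0 4 0 0 0"

```text
clock: 7.55
position: [0.627, 0.0046, 0.0796]
ee_rot: [0.707, 0.707, 0.0, -0.0]
ft_force: [0.1, -1.0, -1.6]
grip_width: 0.565
```

>>> arm_command --targets "0 0 3 0 0 0;0 0 0 0 0 0;0 0 0 0 0 0"

```text
clock: 7.92
position: [0.6274, 0.004, 0.077]
ee_rot: [0.707, 0.707, 0.0, 0.0]
ft_force: [0.1, 0.4, -1.7]
grip_width: 0.569
```

>>> arm_command --targets "0 0 2.5 0 0 0;0 0 0 0 0 0;0 0 0 0 0 0"

```text
clock: 8.3
position: [0.627, 0.004, 0.0739]
ee_rot: [0.707, 0.707, -0.0, -0.0]
ft_force: [-0.6, -0.5, -1.8]
grip_width: 0.566
```

>>> arm_command --targets "0 0 1 0 0 0;0 0 0 0 0 0;0 0 0 0 0 0"

```text
clock: 8.68
position: [0.6272, 0.004, 0.0732]
ee_rot: [0.707, 0.707, 0.0, 0.0]
ft_force: [-1.0, 0.2, 3.0]
grip_width: 0.568
```

>>> arm_command --targets "0 0 0 0 0 0;0 0 0 0 0 0;0 0 0 0 0 0;0 0 0 0 0 0;0 0 0 0 0 0" --grip 80

```text
clock: 9.3
position: [0.6271, 0.004, 0.0729]
ee_rot: [0.707, 0.707, 0.0, -0.0]
ft_force: [-0.5, -0.2, -0.1]
grip_width: 0.938
```

>>> arm_command --targets "0 0 -20 0 0 0;0 0 -35 0 0 0;0 0 -35 0 0 0;0 0 -25 0 0 0;0 0 0 0 0 0"

```text
clock: 9.93
position: [0.6284, 0.0037, 0.1914]
ee_rot: [0.707, 0.707, 0.002, 0.001]
ft_force: [0.7, -0.2, -0.7]
grip_width: 0.936
```

>>> arm_command --targets "10 -24 0 0 0 0;16 -35 0 0 0 0;16 -35 0 0 0 0;14 -30 0 0 0 0;5 -15 0 0 0 0"

```text
clock: 10.55
position: [0.4864, 0.0659, 0.1878]
ee_rot: [0.707, 0.708, 0.0, -0.001]
ft_force: [0.1, -0.5, 0.6]
grip_width: 0.935
```

>>> arm_command --targets "0 0 0 0 0 0;0 0 0 0 0 0"

```text
clock: 10.8
position: [0.4885, 0.0646, 0.188]
ee_rot: [0.707, 0.707, 0.0, 0.0]
ft_force: [-0.3, -0.5, 0.2]
grip_width: 0.939
```

```bash
python3 - <<'E'
from h import *
a=[]
for n in ("scene","top"):
    c=cam(n);f=c["frame"][:,:,::-1]
    try: print(n,beaker(c,"second",.6265,.0045,.019),beaker(c,"third",.4886,.0656))
    except Exception as e: print(e)
    a.append(cv2.resize(f[40:300,200:460] ,None,fx=1.5,fy=1.5))
cv2.imwrite("pics/a4.png",np.hstack(a))
o=manip.get_obs();print(o["position"],o["ft_force"],o["grip_width"])
E
```

```text
scene (array([0.62687479, 0.00434383]), np.float64(0.6298340837599458)) (array([0.48839264, 0.06659689]), np.float64(0.9429956659075883))
attempt to get argmax of an empty sequence
[0.48853247 0.06448595 0.18780357] [ 0.20391248  0.50078944 -0.45855923] 0.9347430008861383
```

View pics/a4.png

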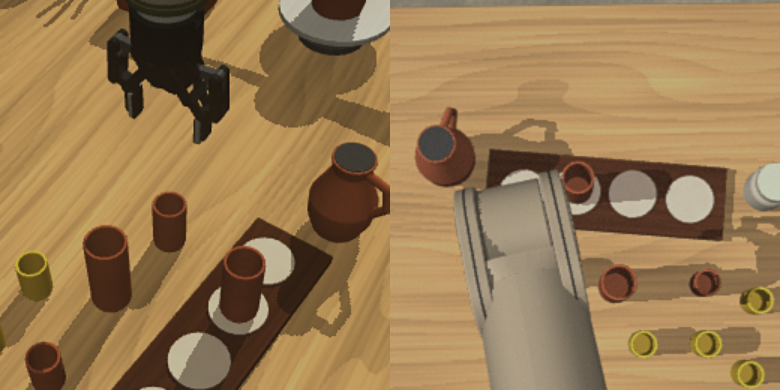

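The second beaker stands upright on disc 2 in the scene view, at crop (242,285). Next is the third beaker.

>>> arm_command --targets "1 0 30 0 0 0;0 0 40 0 0 0;0 0 40 0 0 0;0 0 30 0 0 0;0 0 12 0 0 0"

```text
clock: 11.52
position: [0.4875, 0.0652, 0.0343]
ee_rot: [0.707, 0.707, -0.001, -0.0]
ft_force: [0.2, -0.1, -0.3]
grip_width: 0.937
```

>>> arm_command --targets "0 0 0 0 0 0;0 0 0 0 0 0;0 0 0 0 0 0;0 0 0 0 0 0;0 0 0 0 0 0" --grip 36

```text
clock: 12.15
position: [0.4891, 0.0662, 0.0372]
ee_rot: [0.707, 0.707, 0.001, 0.0]
ft_force: [-0.2, -1.4, 7.5]
grip_width: 0.514
```

>>> arm_command --targets "0 0 -10 0 0 0;0 0 -30 0 0 0;0 0 -40 0 0 0;0 0 -40 0 0 0;0 0 -20 0 0 0"

```text
clock: 12.78
position: [0.4888, 0.0661, 0.1788]
ee_rot: [0.707, 0.707, 0.002, 0.0]
ft_force: [0.4, -0.0, -1.5]
grip_width: 0.518
```

>>> arm_command --targets "-20 16 0 0 0 0;-33 29 0 0 0 0;-36 31 0 0 0 0;-35 30 0 0 0 0;-28 25 0 0 0 0"

```text
clock: 13.4
position: [0.6198, -0.0874, 0.1765]
ee_rot: [0.707, 0.707, 0.0, 0.0]
ft_force: [0.1, 0.1, -0.0]
grip_width: 0.519
```

>>> arm_command --targets "0 0 15 0 0 0;0 0 30 0 0 0;0 0 30 0 0 0;0 0 25 0 0 0;0 0 10 0 0 0"

```text
clock: 14.02
position: [0.6178, -0.0848, 0.0646]
ee_rot: [0.707, 0.707, -0.001, -0.001]
ft_force: [0.5, 0.0, -0.6]
grip_width: 0.519
```

>>> arm_command --targets "0 0 3 0 0 0;0 0 0 0 0 0;0 0 0 0 0 0"

```text
clock: 14.4
position: [0.6196, -0.086, 0.0638]
ee_rot: [0.707, 0.707, 0.001, 0.0]
ft_force: [-0.5, 0.1, -0.3]
grip_width: 0.519
```

>>> arm_command --targets "0 0 4 0 0 0;0 0 2.5 0 0 0;0 0 0 0 0 0;0 0 0 0 0 0"

```text
clock: 14.9
position: [0.619, -0.086, 0.0563]
ee_rot: [0.707, 0.707, -0.0, -0.0]
ft_force: [-0.1, -0.1, -1.1]
grip_width: 0.516
```

>>> arm_command --targets "0 0 1 0 0 0;0 0 0 0 0 0;0 0 0 0 0 0"

```text
clock: 15.28
position: [0.6192, -0.0861, 0.0562]
ee_rot: [0.707, 0.707, 0.0, -0.0]
ft_force: [-3.6, 0.3, 8.6]
grip_width: 0.516
```

Contact. I'll release, rise, and go above the tallest beaker (about -148 in x, +31 in y).

>>> arm_command --targets "0 0 -0.5 0 0 0;0 0 0 0 0 0;0 0 0 0 0 0;0 0 0 0 0 0;0 0 0 0 0 0" --grip 80

```text
clock: 15.9
position: [0.619, -0.086, 0.0558]
ee_rot: [0.707, 0.707, -0.0, -0.0]
ft_force: [-0.7, -0.4, -0.4]
grip_width: 0.933
```

>>> arm_command --targets "0 0 -20 0 0 0;0 0 -40 0 0 0;0 0 -45 0 0 0;0 0 -35 0 0 0;0 0 -10 0 0 0"

```text
clock: 16.52
position: [0.6202, -0.0865, 0.2097]
ee_rot: [0.707, 0.707, 0.002, 0.002]
ft_force: [0.8, 0.0, -1.1]
grip_width: 0.94
```

>>> arm_command --targets "5 -22 0 0 0 0;8 -38 0 0 0 0;8 -38 0 0 0 0;7 -34 0 0 0 0;3 -16 0 0 0 0"

```text
clock: 17.15
position: [0.4693, -0.0546, 0.2058]
ee_rot: [0.707, 0.707, 0.0, -0.001]
ft_force: [0.4, -0.4, -0.9]
grip_width: 0.938
```

>>> arm_command --targets "0 0 0 0 0 0;0 0 0 0 0 0"

```text
clock: 17.4
position: [0.4715, -0.0551, 0.206]
ee_rot: [0.707, 0.707, 0.0, 0.0]
ft_force: [-0.9, -0.1, 0.2]
grip_width: 0.933
```

```bash
python3 - <<'E'
from h import *
a=[]
for n in ("scene","top"):
    c=cam(n);f=c["frame"][:,:,::-1]
    try: print(n,beaker(c,"tallest",.4706,-.055))
    except Exception as e: print(e)
    a.append(cv2.resize(f[60:320,200:460] ,None,fx=1.5,fy=1.5))
cv2.imwrite("pics/a5.png",np.hstack(a))
o=manip.get_obs();print(o["position"],o["ft_force"],o["grip_width"])
E
```

```text
scene (array([ 0.4701793 , -0.05380485]), np.float64(0.9568184539250509))
attempt to get argmax of an empty sequence
[ 0.47154295 -0.05527384  0.20581702] [0.64223252 0.61635085 0.70905985] 0.9389109563747507
```

View pics/a5.png

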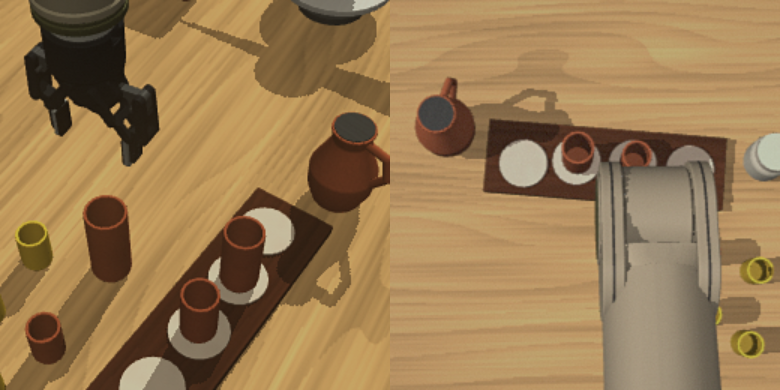

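Second and third stand upright on discs 2 and 3. Now the tallest.

>>> arm_command --targets "0 -1 28 0 0 0;0 0 35 0 0 0;0 0 35 0 0 0;0 0 27 0 0 0;0 0 11 0 0 0"

```text
clock: 18.12
position: [0.4695, -0.0555, 0.0684]
ee_rot: [0.707, 0.707, -0.001, -0.0]
ft_force: [-0.4, 0.5, 1.0]
grip_width: 0.938
```

>>> arm_command --targets "0 0 0 0 0 0;0 0 0 0 0 0;0 0 0 0 0 0;0 0 0 0 0 0;0 0 0 0 0 0" --grip 44

```text
clock: 18.75
position: [0.4709, -0.0549, 0.0708]
ee_rot: [0.707, 0.707, 0.001, 0.0]
ft_force: [-0.7, -0.7, 6.3]
grip_width: 0.626
```

>>> arm_command --targets "0 0 -10 0 0 0;0 0 -30 0 0 0;0 0 -45 0 0 0;0 0 -45 0 0 0;0 0 -20 0 0 0"

```text
clock: 19.38
position: [0.4706, -0.0552, 0.2227]
ee_rot: [0.707, 0.707, 0.001, 0.001]
ft_force: [0.8, 0.1, -3.0]
grip_width: 0.628
```

>>> arm_command --targets "20 20 0 0 0 0;33 34 0 0 0 0;34 36 0 0 0 0;34 36 0 0 0 0;25 27 0 0 0 0"

```text
clock: 20.0
position: [0.6237, 0.0931, 0.2197]
ee_rot: [0.707, 0.708, -0.0, -0.0]
ft_force: [-0.9, -0.4, -1.5]
grip_width: 0.63
```

>>> arm_command --targets "0 0 15 0 0 0;0 0 33 0 0 0;0 0 35 0 0 0;0 0 28 0 0 0;0 0 8 0 0 0"

```text
clock: 20.62
position: [0.6213, 0.0903, 0.0993]
ee_rot: [0.707, 0.707, -0.002, -0.001]
ft_force: [-0.2, -0.4, -1.1]
grip_width: 0.629
```

>>> arm_command --targets "0 0 0 0 0 0;0 0 0 0 0 0;0 0 0 0 0 0"

```text
clock: 21.0
position: [0.6236, 0.0911, 0.102]
ee_rot: [0.707, 0.707, 0.001, 0.0]
ft_force: [0.1, -0.8, -2.0]
grip_width: 0.629
```

Contact is expected at about 0.0898.

>>> arm_command --targets "0 0 6 0 0 0;0 0 3 0 0 0;0 0 2 0 0 0;0 0 0 0 0 0;0 0 0 0 0 0"

```text
clock: 21.62
position: [0.6231, 0.091, 0.0899]
ee_rot: [0.707, 0.707, 0.0, 0.0]
ft_force: [-0.3, -0.5, -0.9]
grip_width: 0.63
```

>>> arm_command --targets "0 0 1 0 0 0;0 0 0 0 0 0;0 0 0 0 0 0"

```text
clock: 22.0
position: [0.6232, 0.0911, 0.0898]
ee_rot: [0.707, 0.707, 0.0, -0.0]
ft_force: [-3.0, -0.4, 7.4]
grip_width: 0.628
```

>>> arm_command --targets "0 0 -0.5 0 0 0;0 0 0 0 0 0;0 0 0 0 0 0;0 0 0 0 0 0;0 0 0 0 0 0" --grip 80

```text
clock: 22.62
position: [0.623, 0.091, 0.0894]
ee_rot: [0.707, 0.707, 0.0, -0.0]
ft_force: [0.5, -0.2, 0.2]
grip_width: 0.938
```

>>> arm_command --targets "0 0 -20 0 0 0;0 0 -35 0 0 0;0 0 -35 0 0 0;0 0 -30 0 0 0;0 0 -5 0 0 0"

```text
clock: 23.25
position: [0.6243, 0.0908, 0.218]
ee_rot: [0.707, 0.707, 0.002, 0.001]
ft_force: [-0.2, -0.6, -0.1]
grip_width: 0.936
```

>>> arm_command --targets "-22 -12 0 0 0 0;-36 -19 0 0 0 0;-36 -19 0 0 0 0;-36 -19 0 0 0 0;-36 -19 0 0 0 0" --grip 66

```text
clock: 23.88
position: [0.5341, -0.0762, 0.2144]
ee_rot: [0.707, 0.707, -0.0, -0.0]
ft_force: [0.0, -0.5, 0.5]
grip_width: 0.772
```

>>> arm_command --targets "-36 -19 0 0 0 0;-36 -19 0 0 0 0;-32 -16 0 0 0 0;-18 -10 0 0 0 0;0 0 0 0 0 0"

```text
clock: 24.5
position: [0.4706, -0.1978, 0.2145]
ee_rot: [0.708, 0.706, 0.0, -0.0]
ft_force: [-0.0, 0.7, 0.4]
grip_width: 0.777
```

```bash
python3 - <<'E'
from h import *
a=[]
for n in ("scene","top"):
    c=cam(n);f=c["frame"][:,:,::-1]
    for k,x,y,z in (("tallest",.6238,.0908,.019),("shortest",.4722,-.197,0)):
      try: print(n,k,beaker(c,k,x,y,z))
      except Exception as e: print(e)
    a.append(cv2.resize(f[100:360,180:440] ,None,fx=1.5,fy=1.5))
cv2.imwrite("pics/a6.png",np.hstack(a))
o=manip.get_obs();print(o["position"],o["ft_force"],o["grip_width"])
E
```

```text
scene tallest (array([0.62281804, 0.09053267]), np.float64(0.6638964613715163))
scene shortest (array([ 0.47180887, -0.19511474]), np.float64(0.9307052917455354))
top tallest (array([0.63695849, 0.09424747]), np.float64(0.500343108101926))
top shortest (array([ 0.47258572, -0.19895131]), np.float64(0.926425855513308))
[ 0.47166087 -0.19574929  0.21431176] [ 0.40105011 -0.21028844 -1.24667238] 0.7754739091414375
```

View pics/a6.png

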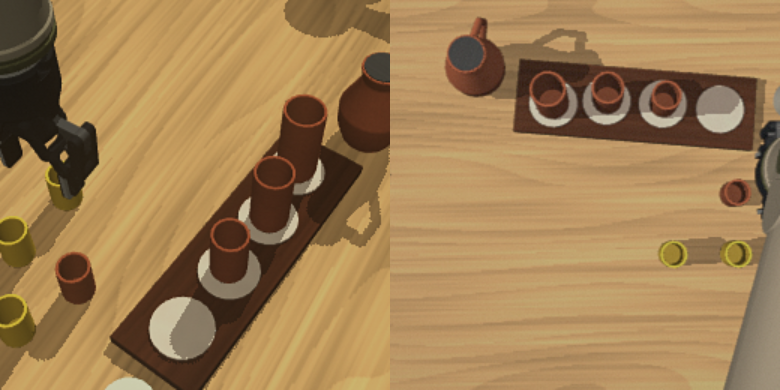

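Three beakers are placed upright. Now the red shortest one, with the yellow cups well outside the finger path.

>>> arm_command --targets "-1 0 35 0 0 0;0 0 45 0 0 0;0 0 45 0 0 0;0 0 35 0 0 0;0 0 16 0 0 0"

```text
clock: 25.22
position: [0.4707, -0.1964, 0.0364]
ee_rot: [0.706, 0.708, -0.001, -0.001]
ft_force: [-0.4, 1.2, 0.1]
grip_width: 0.775
```

>>> arm_command --targets "0 0 7 0 0 0;0 0 0 0 0 0;0 0 0 0 0 0"

```text
clock: 25.6
position: [0.4719, -0.1981, 0.0324]
ee_rot: [0.707, 0.707, 0.001, 0.001]
ft_force: [0.1, -0.5, 0.4]
grip_width: 0.774
```

>>> arm_command --targets "0 0 0 0 0 0;0 0 0 0 0 0;0 0 0 0 0 0;0 0 0 0 0 0;0 0 0 0 0 0" --grip 32

```text
clock: 26.22
position: [0.4717, -0.1982, 0.0322]
ee_rot: [0.707, 0.707, 0.001, 0.0]
ft_force: [-0.8, -0.7, 6.7]
grip_width: 0.474
```

>>> arm_command --targets "0 0 -10 0 0 0;0 0 -30 0 0 0;0 0 -40 0 0 0;0 0 -40 0 0 0;0 0 -20 0 0 0"

```text
clock: 26.85
position: [0.4716, -0.1985, 0.1739]
ee_rot: [0.707, 0.707, 0.001, 0.001]
ft_force: [1.1, 0.0, -1.5]
grip_width: 0.473
```

>>> arm_command --targets "2 20 0 0 0 0;4 33 0 0 0 0;4 35 0 0 0 0;4 32 0 0 0 0;3 18 0 0 0 0"

```text
clock: 27.48
position: [0.6102, -0.1804, 0.1715]
ee_rot: [0.707, 0.707, -0.0, 0.0]
ft_force: [-0.3, -0.0, -1.0]
grip_width: 0.466
```

>>> arm_command --targets "0 0 15 0 0 0;0 0 30 0 0 0;0 0 30 0 0 0;0 0 25 0 0 0;0 0 10 0 0 0"

```text
clock: 28.1
position: [0.6071, -0.181, 0.0597]
ee_rot: [0.707, 0.707, -0.001, -0.001]
ft_force: [0.7, -0.1, -1.3]
grip_width: 0.471
```

>>> arm_command --targets "0 0 0 0 0 0;0 0 0 0 0 0;0 0 0 0 0 0"

```text
clock: 28.48
position: [0.6095, -0.1811, 0.0623]
ee_rot: [0.707, 0.707, 0.001, 0.001]
ft_force: [0.6, -0.3, -0.5]
grip_width: 0.47
```

Contact is expected at about 0.0512.

>>> arm_command --targets "0 0 5 0 0 0;0 0 3 0 0 0;0 0 2 0 0 0;0 0 0 0 0 0;0 0 0 0 0 0"

```text
clock: 29.1
position: [0.609, -0.181, 0.0514]
ee_rot: [0.707, 0.707, 0.0, -0.0]
ft_force: [-0.8, 0.1, 1.9]
grip_width: 0.474
```

>>> arm_command --targets "0 0 1.2 0 0 0;0 0 0 0 0 0;0 0 0 0 0 0"

```text
clock: 29.48
position: [0.6093, -0.1812, 0.0512]
ee_rot: [0.707, 0.707, 0.0, 0.0]
ft_force: [-3.4, 1.3, 10.3]
grip_width: 0.469
```

>>> arm_command --targets "0 0 -0.5 0 0 0;0 0 0 0 0 0;0 0 0 0 0 0;0 0 0 0 0 0;0 0 0 0 0 0" --grip 76

```text
clock: 30.1
position: [0.609, -0.181, 0.0506]
ee_rot: [0.707, 0.707, -0.0, -0.0]
ft_force: [-2.0, -0.3, -0.1]
grip_width: 0.892
```

>>> arm_command --targets "0 0 -20 0 0 0;0 0 -40 0 0 0;0 0 -50 0 0 0;0 0 -45 0 0 0;0 0 -15 0 0 0"

```text
clock: 30.72
position: [0.61, -0.1819, 0.2252]
ee_rot: [0.707, 0.707, 0.002, 0.002]
ft_force: [1.3, 0.3, -1.6]
grip_width: 0.89
```

>>> arm_command --targets "0 -25 0 0 0 0;0 -40 0 0 0 0;0 -40 0 0 0 0;20 -35 0 0 0 0;40 0 0 0 0 0"

```text
clock: 31.35
position: [0.4669, -0.1222, 0.221]
ee_rot: [0.709, 0.706, 0.001, -0.001]
ft_force: [1.6, 1.1, -0.1]
grip_width: 0.893
```

>>> arm_command --targets "45 0 0 0 0 0;45 0 0 0 0 0;45 0 0 0 0 0;45 0 0 0 0 0;45 0 0 0 0 0"

```text
clock: 31.98
position: [0.4687, 0.1052, 0.221]
ee_rot: [0.707, 0.707, 0.0, -0.0]
ft_force: [1.0, 0.4, 0.5]
grip_width: 0.893
```

>>> arm_command --targets "45 0 0 0 0 0;45 0 0 0 0 0;45 -10 0 0 0 0;40 -20 0 0 0 0;20 -10 0 0 0 0"

```text
clock: 32.6
position: [0.4275, 0.3011, 0.2207]
ee_rot: [0.706, 0.708, -0.0, -0.0]
ft_force: [0.3, -0.0, -0.0]
grip_width: 0.889
```

```bash
sed -i 's/f.min(2)>58)/f.min(2)>58)/' h.py; python3 - <<'E'
from h import *
a=[]
G=(("tallest",.6238,.0908),("second",.6265,.0045),("third",.62,-.087),("shortest",.6097,-.1797))
for n in ("scene","top"):
    c=cam(n);v=c["frame"][:,:,::-1].copy()
    for k,x,y in G:
      for z,col in ((.019,(255,0,0)),(.019+D[k][0],(0,255,0))):
        cv2.polylines(v,[(proj(c,circ(x,y,z,D[k][1]))*16).round().astype(int)],True,col,1,cv2.LINE_AA,4)
    a.append(cv2.resize(v[140:360,230:470] if n=="scene" else v[90:220,210:480],None,fx=3 if n=="top" else 2.5,fy=3 if n=="top" else 2.5,interpolation=cv2.INTER_CUBIC))
    cv2.imwrite(f"pics/raw_{n}.png",c["frame"][:,:,::-1])
    R=cv2.Rodrigues(np.array(c["rvec"]))[0];t=np.array(c["tvec"])
    for nm in ("jug","jar","tallest","second","third","shortest"):
        for d in manip.search_frame(c,nm)[:2]: print(n,nm,round(d["p"],2),np.round(R.T@(np.array(d["xyz"])-t),4))
cv2.imwrite("pics/f_scene.png",a[0]);cv2.imwrite("pics/f_top.png",a[1])
o=manip.get_obs();print(o["clock"],o["position"],o["ft_force"],o["grip_width"])
E
```

```text
scene jug 0.89 [0.685  0.1885 0.0868]
scene jar 0.94 [ 0.6285 -0.3078  0.0815]
scene tallest 0.78 [0.6337 0.0724 0.1069]
scene second 0.82 [ 0.6285 -0.0074  0.0937]
scene third 0.78 [ 0.6221 -0.0984  0.0793]
scene shortest 0.88 [ 0.3816 -0.1985  0.0399]
scene shortest 0.82 [ 0.3364 -0.2587  0.0408]
top jug 0.69 [0.672  0.1997 0.0976]
top jar 0.81 [ 0.6127 -0.2952  0.083 ]
top tallest 0.91 [0.6298 0.0918 0.0901]
top second 0.56 [0.6366 0.0007 0.0786]
top third 0.65 [ 0.6219 -0.0912  0.0633]
top shortest 0.84 [ 0.612  -0.1802  0.0566]
top shortest 0.83 [ 0.373  -0.2004  0.0306]
33.3 [0.42913908 0.29883498 0.22073537] [-0.20037684 -0.04313132 -0.2900793 ] 0.8924181124587958
```

View pics/f_scene.png

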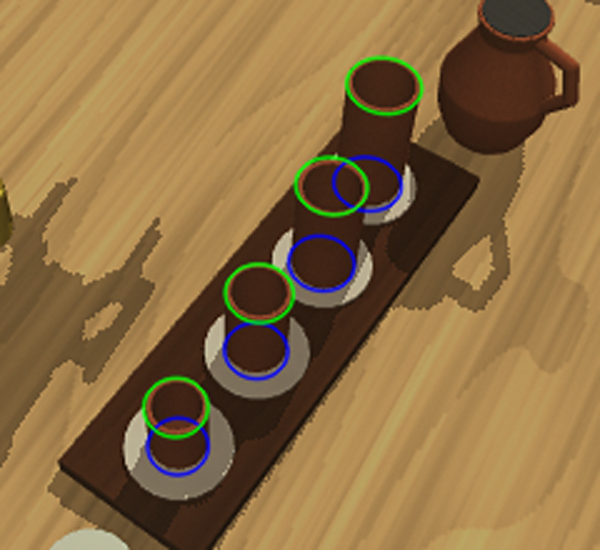

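View pics/f_top.png

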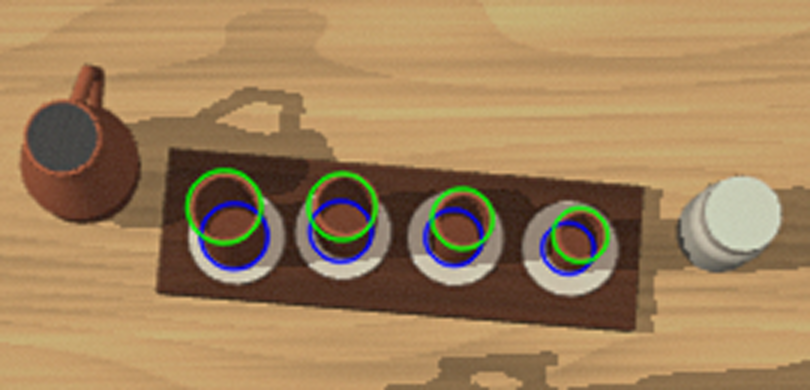

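View pics/raw_scene.png

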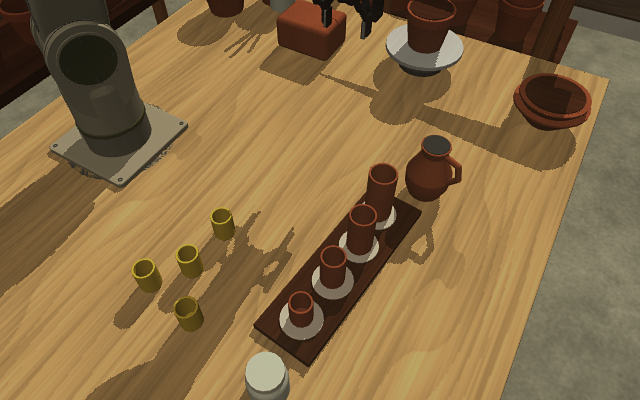

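All four stand upright. In both views the rims match the outlines predicted for the disc centres to within a few pixels, and the jug and jar haven't moved. Arm is clear, so I'm handing in.

```bash
python3 -c "
from workcell import manip
print(manip.hand_in())"
```

```text
the job is handed in; nothing more can be done
None
```

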